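# Push the tray of bends into the green corner of the bench lane

## Robot

A 6-joint arm with a two-finger parallel gripper is mounted at the origin on the work surface. World frame = base frame: x ahead of the robot, y to its left, z up, the work surface at z = 0. Lengths are in m, angles in rad, forces in N, time in s.
With the tool pointing down it reaches from about 0.35 to 0.775 m from the base axis. Payload 5.5 kg.
Tool frame: the origin (TCP) lies between the finger pads; the fingertips stand 19 mm ahead of it and the grasp point (between the pads) is the TCP; z points along the fingers, y is the line along which they close (so a half turn about z gives the same grasp; the last joint's range is limited). The gripper opens to 85 mm and grips with 20 to 120 N. Pads are 22 mm wide; open, the fingers measure 114 mm over their backs; the gripper's body (76 mm by 85 mm) begins 54 mm behind the grasp point. The pads swing forward as they close: fully open they stand 13 mm farther back than shut.
Start: joints at [-0.14, 0.313, 0.046, 1.304, 0, 1.431], TCP at [0.575, -0, 0.25] pointing down, gripper open.
Joint ranges: [-2.76, 2.76], [-0.86, 1.69], [-1.03, 1.26], [-2.2, 2.34], [-1.47, 1.5], [-3.14, 3.14]. Speed limits (rad/s): [2.57, 2.57, 3.14, 3.14, 3.14, 3.14].

## Interface

Orientations are given as a rotation vector (axis times angle).
In Python, from workcell import status, imaging, order, finder gives the robot as it stands.
- The arm moves only by the tool arm_command, never from a script. Its argument "moves" is a list of rows, each an object with "dp": the shift along the tool's x, y, z in units of 0.02 m (1.0 is 0.02 m), a list of three; "dr": the turn, a rotation vector about the tool's x, y, z in units of 0.15 rad (1.0 is 0.15 rad), a list of three. A call has 1 to 8 rows; each row shifts and turns the commanded pose from where the row before left it, along the tool's axes as they then stand; what a row does not reach is not made up. A row lasts 1/8 s, in which the tool goes at most 62.5 mm and 10.7 degrees, less where a joint would pass 70% of its speed; a pose out of reach is approached as far as the arm can. A call with a number of a shift or a turn outside -1 to 1 is refused whole. A call with a gripper value outside its range is refused whole. "fingers" is the opening, from -1 (shut) to 1 (fully open), set as the call begins (left out, the last holds). The fingers move at their own pace and stop on an object; "grip_force" is the grip in N (left out, the last holds). Time passes only in rows, so rows that do not move let the fingers close. It gives the time, the measured TCP pose, the force, the opening and the grip force at its end, in the units of the state.
- status.get_obs(): the state, without advancing time (a new reading comes with each control period).
- imaging.grab_frame(name): name is "scene" or "side" or "wrist"; returns (picture, depth): 384x512x3 uint8, red, green, blue; 384x512 float32, m along the optical axis (not along the pixel's ray), 0 where there is no reading.
- imaging.get_calibration(name): a dict with "vfov" (degrees; the focal length in pixels is half the picture's height over the tangent of half this angle, whatever the lens; pixels are square), "cx", "cy" (the principal point, pixels), "dist_coeffs" ([k1, k2, p1, p2, k3] as OpenCV has them; the pictures are not rectified), "R" (3x3) and "t" (3): a world point X has camera coordinates R X + t. Camera axes: x right, y down, z forward; pixel columns grow to the right and rows downward; lengths in m; the calibration is good to about 2 mm. A picture is of the moment at which its call begins: read the wrist's pose just before it. get_calibration takes no time and is no camera call; for the wrist camera it gives the pose at the moment of the call.
- order.finish_job(): hands the job in; it is judged then, once.
Trained networks look in the newest picture that a camera, given by its name, has taken for a name from the list of things; names that differ only in an ending like _2 or _b are one class to them, and where a whole thing is asked for, a point or a joint stands for the part that bears it (a point fixed in the world has none). Each returns a list of dicts, best first, with "conf" (0 to 1); they miss things now and then, are a little off and sometimes report something else, mostly with a low value. They report only what shows in the picture. A call takes as long as a camera call. They do not tell look-alikes from the thing itself.
- finder.outline_of(name, camera): "region" (384x512 bool, what is visible of it) and "extent" ([left, top, right, bottom] in pixels, round what is visible of it).
- finder.pinpoint(name, camera): "uv" ([column, row] in pixels: a listed point, or the origin of a listed thing).
The state is a dict: "t": time; "joint_positions": joint angles; "joint_velocities": joint speeds; "joint_torque": joint torques, N m; "ee_pos": TCP position; "tcp_rot": TCP orientation; "ft_force": force on the tool from outside, world axes, zero at the start; "moment": the same for the moment, N m; "opening": finger opening in m; "grasp_force": force on a finger pad.
Only numpy, scipy, OpenCV 4.12 (cv2) and the standard library are available. Lean on these libraries where they do the work, as an engineer would, in place of code of your own. Each camera call takes 0.05 s, during which the arm holds its last target. There are 200 camera calls.

## Task

Push the grey tray of white pipe bends along the bench into the corner between the aluminium rear fence and the green end stop, so that it sits square and snug against both. Only push it with the fingers: it must stay flat on the bench, never lifted or tipped. Leave the steel sleeve, the dropper bottle and the steel flange where they stand, and finish clear of everything.

Things in the scene. Friction and masses are not known exactly. Their poses are not given: they have to be found in the camera images.
- tray: Loose grey plastic tray with upright outside walls, 110 mm deep (its x) by 150 mm wide (its y) by 60 mm high, 0.4 to 0.85 kg; white U-bends fixed in its black insert rise to 78 mm; orange band round its foot, paper label on its -x wall (robot's side). Origin: centre of the underside. Starts between the stops, origin 115 to 165 mm before the fence face, turned up to 0.35 rad from it.
- fence: Fixed straight aluminium bar, 470 mm long (its y), 20 mm thick, 40 mm high, at the far side of the lane. Origin: on the bench, at the middle of the face that looks to the robot; that face is its plane x = 0 and the bar lies at x 0 to 20 mm. Its x points away from the robot, square to the face.
- green_stop: Fixed green metal bar, 120 mm (its x) by 30 mm (its y) by 40 mm high, at the left or right end of the fence, reaching from it towards the robot; axes parallel to the fence's. Origin: centre of the underside, 60 mm in front of the fence face and 220 mm from the fence's middle, so its inner face is 205 mm from the middle.
- red_stop: The same bar painted red, at the other end of the fence: not the one wanted. Origin: centre of the underside.
- sleeve: Bystander: loose upright steel tube, 42 mm diameter, 70 mm high, outside the lane. Origin: centre of the underside.
- dropper: Bystander: loose white plastic bottle with a red cap, 36 mm diameter, 85 mm high, outside the lane. Origin: centre of the underside.
- flange: Bystander: loose steel flange, a disc of 60 mm diameter, 8 mm thick, with a 32 mm boss, 38 mm high in all, outside the lane. Origin: centre of the underside.
Things that resemble listed ones, but are neither listed nor needed, are in the scene too. Of the things that look like the green_stop, take the one that is farthest from the robot's base at the start.

How it is judged:
By the outcome, as a careful person would: the job done as asked, in the order asked, and still so for the second after the job is handed in, with the robot touching nothing.
It also fails if it takes over 64 s, if anything falls off the work surface, if the arm or the gripper's body presses on something with over 40 N, if the wrist force passes 120 N, or if a joint passes its speed limit or range.

## Working session

There is one attempt and no reset: what is moved stays moved. The work goes in short steps, Python scripts to look and compute and a tool call to move; the robot and the scene stay as the last step left them, time stands still between calls to the robot, and variables do not carry over. Pictures are saved under pics/ and viewed, at most 10 in all, crops included, and the job is handed in when it is done.

Besides the shell and the picture viewer there is one more tool, called after ">>>" as name(argument=value, ...) on one line, values as JSON. arm_command: Moves the arm, as the interface text tells. Shifts and turns lie within -1 to 1; 1 stands for 0.02 m of shift or 0.15 rad of turn. Its arguments: {"type":"object","properties":{"moves":{"type":"array"},"fingers":{"type":"number"},"grip_force":{"type":"number"}},"required":["moves"]}

```bash
mkdir -p pics
cat > h.py <<'E'
import numpy as np, cv2
from workcell import status, imaging, order, finder
def cal(n):
    c=imaging.get_calibration(n); f=192/np.tan(np.radians(c["vfov"])/2)
    K=np.array([[f,0,c["cx"]],[0,f,c["cy"]],[0,0,1.]])
    return K,np.array(c["dist_coeffs"],float),np.array(c["R"]),np.array(c["t"])
def save(n,fn,img=None):
    c=cal(n); p,d=imaging.grab_frame(n); cv2.imwrite("pics/"+fn,p[:,:,::-1]); return p,d,c
def world(c,d):
    "per-pixel world points"
    K,D,R,t=c; h,w=d.shape
    u,v=np.meshgrid(np.arange(w),np.arange(h))
    n=cv2.undistortPoints(np.stack([u,v],-1).reshape(-1,1,2).astype(float),K,D).reshape(h,w,2)
    X=np.dstack([n[...,0]*d,n[...,1]*d,d]); return (X-t)@R
def onplane(c,uv,z):
    K,D,R,t=c; n=cv2.undistortPoints(np.array(uv,float).reshape(-1,1,2),K,D).reshape(-1,2)
    r=np.c_[n,np.ones(len(n))]@R; o=-R.T@t
    return o+r*((z-o[2])/r[:,2])[:,None]
E
python3 - <<'E'
from h import *
np.set_printoptions(precision=3,suppress=True)
o=status.get_obs();print(o)
for n in("scene","side"):
    p,d,c=save(n,n+"0.png"); W=world(c,d); print(n,"cam",-c[2].T@c[3])
    for k in("tray","fence","green_stop","red_stop","sleeve","dropper","flange"):
        for r in finder.outline_of(k,n)[:4]:
            m=r["region"]&(d>0)
            print(k,round(r["conf"],2),r["extent"],np.median(W[m],0),np.percentile(W[m],98,0)if m.any() else"")
E
```

```text
{'t': 0.0, 'joint_positions': array([-0.14 ,  0.314,  0.045,  1.304,  0.   ,  1.431]), 'joint_velocities': array([0.001, 0.001, 0.   , 0.   , 0.   , 0.003]), 'joint_torque': array([ -0.003, -48.063,  29.853,   0.02 ,  -0.   ,  -0.   ]), 'ee_pos': array([0.575, 0.   , 0.249]), 'tcp_rot': array([-2.22 , -2.22 ,  0.002]), 'ft_force': array([ 0.44 ,  0.833, -0.351]), 'moment': array([-0.021,  0.042,  0.013]), 'grasp_force': 0.0, 'opening': 0.08508329197141665}
scene cam [ 0.869 -0.573  0.743]
tray 0.71 [238.0, 174.9, 302.1, 249.4] [ 0.572 -0.087  0.047] [0.632 0.013 0.076]
fence 0.85 [261.8, 165.6, 368.5, 315.0] [ 0.694 -0.106  0.039] [0.7   0.17  0.043]
green_stop 0.97 [143.7, 184.6, 193.3, 215.2] [ 0.348 -0.178  0.037] [ 0.398 -0.149  0.043]
green_stop 0.63 [210.3, 264.2, 265.0, 311.5] [ 0.622 -0.273  0.039] [ 0.676 -0.251  0.045]
green_stop 0.62 [228.5, 123.5, 266.6, 157.5] [0.378 0.095 0.03 ] [0.433 0.162 0.043]
red_stop 0.62 [316.1, 148.6, 361.1, 177.6] [0.622 0.161 0.035] [0.678 0.232 0.043]
red_stop 0.28 [209.3, 263.7, 264.8, 314.3] [ 0.622 -0.273  0.04 ] [ 0.676 -0.251  0.045]
sl
[... 355 characters left out ...]
.009 0.076]
fence 0.91 [278.8, 127.8, 358.1, 238.9] [ 0.682 -0.082  0.037] [0.7   0.162 0.043]
green_stop 0.92 [188.9, 226.9, 234.7, 267.6] [ 0.337 -0.18   0.037] [ 0.395 -0.15   0.043]
green_stop 0.92 [171.6, 158.6, 211.8, 180.1] [0.37  0.095 0.035] [0.428 0.119 0.044]
green_stop 0.89 [302.5, 224.9, 351.3, 256.4] [ 0.614 -0.276  0.036] [ 0.677 -0.226  0.043]
red_stop 0.73 [243.1, 127.8, 276.6, 147.2] [0.618 0.162 0.034] [0.674 0.186 0.044]
sleeve 0.53 [173.1, 113.7, 188.3, 140.2] [0.389 0.304 0.046] [0.41  0.361 0.071]
dropper 0.88 [335.8, 271.2, 356.0, 296.5] [ 0.581 -0.413  0.051] [ 0.601 -0.394  0.086]
flange 0.96 [247.6, 284.3, 273.3, 308.9] [ 0.393 -0.35   0.009] [ 0.425 -0.322  0.04 ]
```

View pics/scene0.png

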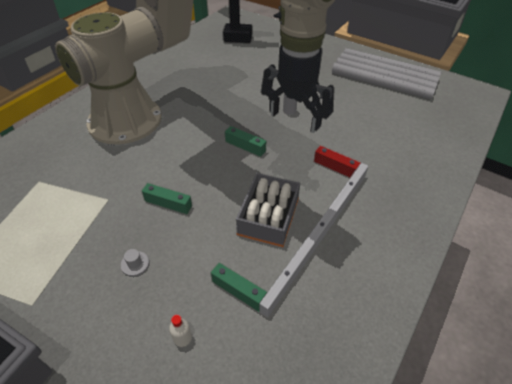

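View pics/side0.png

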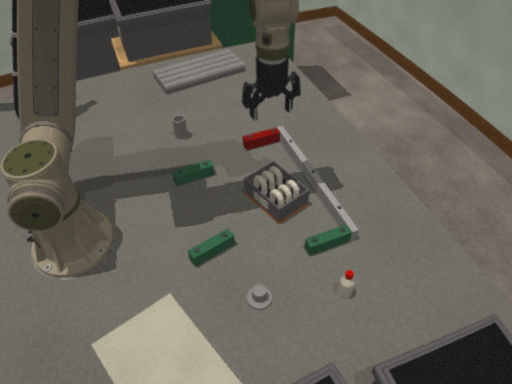

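The scene picture shows the tray at (268,210). The wanted green stop is at (240,287), at the fence's near (-y) end. The other two green bars, at (167,198) and (246,141), are decoys. The side picture agrees, with the tray at (277,190) and the stop at (328,240). Next I'll fit the exact geometry.

```bash
cat >> h.py <<'E'
def cloud(cams=("scene","side")):
    P=[]
    for n in cams:
        c=cal(n); p,d=imaging.grab_frame(n); W=world(c,d); m=(d>0)
        P.append(np.c_[W[m],p[m]])
    return P
def rect(P):
    r=cv2.minAreaRect(P[:,:2].astype(np.float32)*1000); return r
E
python3 - <<'E'
from h import *
np.set_printoptions(precision=4,suppress=True)
for n,P in zip(("scene","side"),cloud()):
    z=P[:,2]; np.save(n+"_c.npy",P)
    top=P[(z>.034)&(z<.046)]
    f=top[(top[:,0]>.66)&(top[:,0]<.72)&(abs(top[:,1])<.35)]
    print(n,"fence",len(f),rect(f), np.percentile(f[:,2],50))
    g=P[(z>.02)&(z<.046)&(P[:,0]>.54)&(P[:,0]<.66)&(P[:,1]<-.2)&(P[:,1]>-.33)]; print("green",len(g),rect(g))
    t=P[(z>.052)&(z<.066)&(P[:,0]>.45)&(P[:,0]<.66)&(P[:,1]>-.2)&(P[:,1]<.05)]; print("tray rim",len(t),rect(t))
    t=P[(z>.015)&(z<.066)&(P[:,0]>.45)&(P[:,0]<.66)&(P[:,1]>-.2)&(P[:,1]<.05)]; print("tray all",len(t),rect(t))
    # fence front edge: min x per y bin
    for y in np.arange(-.25,.2,.05):
        q=f[abs(f[:,1]-y)<.015]
        if len(q)>5: print(round(y,2),np.percentile(q[:,0],[3,50,97]),len(q))
E
```

```text
scene fence 1894 ((680.345458984375, -44.70722961425781), (471.8410949707031, 40.58839797973633), 89.99886322021484) 0.03971534874307703
green 854 ((609.067138671875, -265.20745849609375), (31.34926986694336, 101.5934829711914), 89.78455352783203)
tray rim 894 ((561.8804931640625, -65.28250885009766), (111.15601348876953, 153.70880126953125), 16.60443687438965)
tray all 2557 ((562.0879516601562, -65.65287780761719), (111.24893188476562, 154.5724639892578), 16.75416374206543)
-0.25 [0.662  0.6849 0.6983] 223
-0.2 [0.6794 0.6894 0.6984] 140
-0.15 [0.6796 0.6899 0.6985] 127
-0.1 [0.6803 0.6899 0.699 ] 113
-0.05 [0.6804 0.6906 0.6992] 102
-0.0 [0.6804 0.691  0.6994] 93
0.05 [0.6806 0.6903 0.6997] 85
0.1 [0.6809 0.6912 0.7   ] 80
0.15 [0.6636 0.6873 0.7   ] 89
side fence 998 ((680.7439575195312, -46.28089904785156), (40.933319091796875, 473.1155090332031), 0.000939676072448492) 0.039591565063834905
green 548 ((608.9747314453125, -267.1481018066406), (33.23186111450195, 101.92375183105469), 89.62769317626953)
tray rim 717 ((562.8467407226562, -66.97160339355469), (112.48707580566406, 153.0805206298828), 16.68101692199707)
tray all 1864 ((562.163330078125, -67.11505126953125), (113.86927795410156, 153.16436767578125), 16.740034103393555)
-0.25 [0.6625 0.685  0.6984] 100
-0.2 [0.6799 0.6885 0.6985] 69
-0.15 [0.6793 0.6882 0.6998] 66
-0.1 [0.679  0.6877 0.6988] 63
-0.05 [0.6793 0.6872 0.6986] 54
-0.0 [0.6792 0.6866 0.6983] 51
0.05 [0.6796 0.6873 0.6989] 49
0.1 [0.6795 0.688  0.6992] 44
0.15 [0.6631 0.6829 0.6983] 50
```

Geometry found:
- **Fence:** face at x≈0.679, yaw about 0.
- **Green stop:** inner face at y≈-0.2505.
- **Tray:** centre (0.562,-0.067), yaw +0.29.
- **Goal:** tray centre (0.624,-0.1755), yaw 0.

I'll push +x with the fingers spread along y, which squares the tray. Then I'll push -y.

>>> arm_command(moves=[{"dp":[-0.6,-1,0],"dr":[0,0,0]},{"dp":[-0.6,-1,0],"dr":[0,0,0]},{"dp":[-0.6,-1,0],"dr":[0,0,0]},{"dp":[-0.6,-1,0],"dr":[0,0,0]},{"dp":[-0.6,-1,0],"dr":[0,0,0]},{"dp":[-0.6,-1,0],"dr":[0,0,0]},{"dp":[0,0,0.5],"dr":[0,0,-1]},{"dp":[0,0,0.5],"dr":[0,0,-1]}], fingers=1)

```text
t: 1.9
ee_pos: [0.4549, -0.0723, 0.2305]
tcp_rot: [1.859, 2.532, 0.001]
ft_force: [-0.1, -0.4, -0.5]
opening: 0.0853
grasp_force: 0.0
```

>>> arm_command(moves=[{"dp":[0,0,0.5],"dr":[0,0,-1]},{"dp":[0,0,0.5],"dr":[0,0,-1]},{"dp":[0,0,0.5],"dr":[0,0,-1]},{"dp":[0,0,0.5],"dr":[0,0,-1]},{"dp":[0,0,0.5],"dr":[0,0,-1]},{"dp":[0,0,0.5],"dr":[0,0,-1]},{"dp":[0,0,0.5],"dr":[0,0,-1]},{"dp":[0,0,0.5],"dr":[0,0,-1]}])

```text
t: 2.9
ee_pos: [0.4551, -0.072, 0.1501]
tcp_rot: [0.103, 3.139, -0.0]
ft_force: [-0.2, 0.5, 1.1]
opening: 0.0853
grasp_force: 0.0
```

>>> arm_command(moves=[{"dp":[0,0,0.5],"dr":[0,0,-0.47]},{"dp":[0,0,1],"dr":[0,0,0]},{"dp":[0,0,1],"dr":[0,0,0]},{"dp":[0,0,0],"dr":[0,0,0]}])

```text
t: 3.4
ee_pos: [0.4538, -0.0716, 0.0992]
tcp_rot: [-0.0, -3.139, -0.002]
ft_force: [0.3, -0.7, 0.1]
opening: 0.0851
grasp_force: 0.0
```

>>> arm_command(moves=[{"dp":[0,0,1],"dr":[0,0,0]},{"dp":[0,0,1],"dr":[0,0,0]},{"dp":[0,0,1],"dr":[0,0,0]},{"dp":[0,0,0.25],"dr":[0,0,0]},{"dp":[-0.5,0,0],"dr":[0,0,0]},{"dp":[-0.4,0,0],"dr":[0,0,0]},{"dp":[-0.4,0,0],"dr":[0,0,0]},{"dp":[-0.4,0,0],"dr":[0,0,0]}])

```text
t: 4.4
ee_pos: [0.489, -0.0717, 0.0354]
tcp_rot: [0.0, -3.14, -0.001]
ft_force: [-3.3, 1.1, 0.5]
opening: 0.0858
grasp_force: 1.2
```

```bash
cat >> h.py <<'E'
def tray(lo=.052,hi=.063):
    "tray pose from rim points (inner pixels of the known neighbourhood), excluding dark gripper by height"
    out=[]
    for n,P in zip(("scene","side"),cloud()):
        z=P[:,2]; m=(z>lo)&(z<hi)&(P[:,0]>.45)&(P[:,0]<.69)&(P[:,1]>-.27)&(P[:,1]<.06)
        out.append(P[m])
    return out
E
python3 - <<'E'
from h import *
o=status.get_obs();print(o["ee_pos"],o["ft_force"])
save("side","side1.png");
for t in tray(): print(len(t),rect(t))
E
```

```text
[ 0.48896808 -0.07173773  0.03541892] [-3.25733216  1.07150829  0.5319952 ]
872 ((550.8283081054688, -71.64674377441406), (145.5982666015625, 151.883544921875), 14.107170104980469)
527 ((546.77392578125, -71.35363006591797), (156.17831420898438, 154.35693359375), 13.794559478759766)
```

View pics/side1.png

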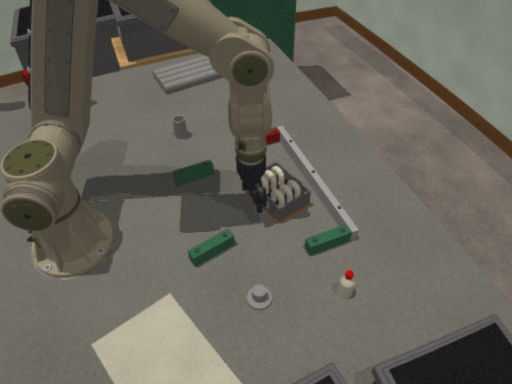

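The side picture shows the fingers low against the tray's -x wall near (262,197). The tray is flat and turning square. I'll keep pushing.

>>> arm_command(moves=[{"dp":[-0.4,0,0],"dr":[0,0,0]},{"dp":[-0.4,0,0],"dr":[0,0,0]},{"dp":[-0.4,0,0],"dr":[0,0,0]},{"dp":[-0.4,0,0],"dr":[0,0,0]},{"dp":[-0.4,0,0],"dr":[0,0,0]},{"dp":[-0.3,0,0],"dr":[0,0,0]},{"dp":[-0.3,0,0],"dr":[0,0,0]},{"dp":[0,0,0],"dr":[0,0,0]}])

```text
t: 5.55
ee_pos: [0.5422, -0.0724, 0.0355]
tcp_rot: [0.001, 3.14, -0.001]
ft_force: [0.2, -0.2, -0.3]
opening: 0.0851
grasp_force: 0.0
```

Run:
```python
from h import *
o=status.get_obs();print(o["ee_pos"],o["ft_force"])
save("scene","scene2.png");
for n,P in zip(("scene","side"),cloud()):
    e=o["ee_pos"]; z=P[:,2]
    m=(z>.05)&(z<.064)&(P[:,0]>e[0]+.018)&(P[:,0]<.69)&(P[:,1]>-.27)&(P[:,1]<.06); print(n,m.sum(),rect(P[m]))
```

```text
[ 0.54219616 -0.07238755  0.03554351] [ 0.19192369 -0.15228216 -0.25892292]
scene 856 ((611.5614624023438, -80.52672576904297), (152.2005615234375, 102.6209487915039), 89.92155456542969)
side 476 ((613.2657470703125, -81.24150085449219), (153.22634887695312, 102.23995971679688), 88.68327331542969)
```

View pics/scene2.png

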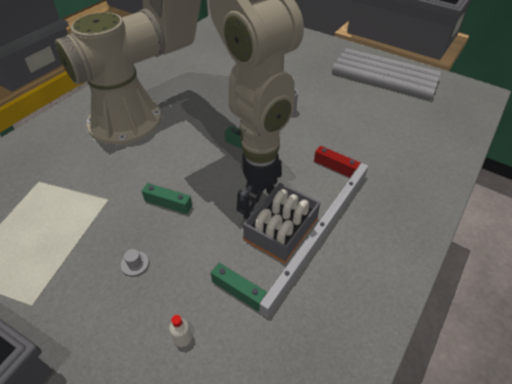

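Scene view: the tray is square to the fence with a gap of about 16 mm, centred near pixel (283,220). I'll push 10 mm more, retreat and go round to the +y wall.

>>> arm_command(moves=[{"dp":[-0.25,0,0],"dr":[0,0,0]},{"dp":[-0.25,0,0],"dr":[0,0,0]},{"dp":[0,0,0],"dr":[0,0,0]},{"dp":[0.7,0,0],"dr":[0,0,0]},{"dp":[0.8,0,0],"dr":[0,0,0]},{"dp":[0,0,-1],"dr":[0,0,0]},{"dp":[0,0,-1],"dr":[0,0,0]},{"dp":[0,0,-1],"dr":[0,0,0]}])

```text
t: 6.7
ee_pos: [0.5205, -0.072, 0.0959]
tcp_rot: [0.001, 3.141, 0.0]
ft_force: [-1.3, -0.8, -0.2]
opening: 0.0853
grasp_force: 0.0
```

>>> arm_command(moves=[{"dp":[0,0,-1],"dr":[0,0,0]},{"dp":[0,0,-1],"dr":[0,0,0]},{"dp":[0,0,-1],"dr":[0,0,0]},{"dp":[-0.9,1,0],"dr":[0,0,0]},{"dp":[-0.9,1,0],"dr":[0,0,0]},{"dp":[-0.9,1,0],"dr":[0,0,0]},{"dp":[-0.9,1,0],"dr":[0,0,0]},{"dp":[-0.9,1,0],"dr":[0,0,0]}], fingers=0.4)

```text
t: 7.7
ee_pos: [0.6111, 0.0285, 0.1553]
tcp_rot: [0.0, 3.141, 0.0]
ft_force: [-0.2, -0.9, 0.4]
opening: 0.0598
grasp_force: 0.0
```

>>> arm_command(moves=[{"dp":[0,0.2,0],"dr":[0,0,1]},{"dp":[0,0,0],"dr":[0,0,1]},{"dp":[0,0,0],"dr":[0,0,1]},{"dp":[0,0,0],"dr":[0,0,1]},{"dp":[0,0,0],"dr":[0,0,1]},{"dp":[0,0,0],"dr":[0,0,1]},{"dp":[0,0,0],"dr":[0,0,1]},{"dp":[0,0,0],"dr":[0,0,1]}])

```text
t: 8.7
ee_pos: [0.6106, 0.0319, 0.1552]
tcp_rot: [1.781, 2.588, 0.001]
ft_force: [0.7, -1.3, -0.1]
opening: 0.0595
grasp_force: 0.0
```

>>> arm_command(moves=[{"dp":[0,0,0],"dr":[0,0,1]},{"dp":[0,0,0],"dr":[0,0,1]},{"dp":[0,0,0],"dr":[0,0,0.47]},{"dp":[0,0,0],"dr":[0,0,0]}])

```text
t: 9.2
ee_pos: [0.6106, 0.0319, 0.1553]
tcp_rot: [2.22, 2.222, 0.0]
ft_force: [0.9, -0.0, 0.3]
opening: 0.0601
grasp_force: 0.0
```

Run:
```python
from h import *
o=status.get_obs();print(o["ee_pos"],o["tcp_rot"],o["opening"],o["ft_force"])
for n,P in zip(("scene","side"),cloud()):
    z=P[:,2]
    m=(z>.045)&(z<.064)&(P[:,0]>.53)&(P[:,0]<.69)&(P[:,1]>-.27)&(P[:,1]<.06); print(n,m.sum(),rect(P[m]))
```

```text
[0.61062252 0.03185896 0.15526104] [2.22049361e+00 2.22226962e+00 3.49578068e-04] 0.06006173545116151 [ 0.88982299 -0.0253249   0.29000748]
scene 1371 ((621.9631958007812, -136.0009765625), (122.01129913330078, 271.898193359375), 5.076251029968262)
side 929 ((616.50048828125, -135.77735900878906), (267.5783996582031, 113.5637435913086), 89.88947296142578)
```

>>> arm_command(moves=[{"dp":[0,0,1],"dr":[0,0,0]},{"dp":[0,0,1],"dr":[0,0,0]},{"dp":[0,0,1],"dr":[0,0,0]},{"dp":[0,0,1],"dr":[0,0,0]},{"dp":[0,0,1],"dr":[0,0,0]},{"dp":[0,0,1],"dr":[0,0,0]},{"dp":[-0.5,0,0],"dr":[0,0,0]},{"dp":[-0.5,0,0],"dr":[0,0,0]}])

```text
t: 10.3
ee_pos: [0.6115, 0.0112, 0.036]
tcp_rot: [2.22, 2.221, 0.001]
ft_force: [0.4, -0.7, 0.1]
opening: 0.0596
grasp_force: 0.0
```

>>> arm_command(moves=[{"dp":[-0.4,0,0],"dr":[0,0,0]},{"dp":[-0.4,0,0],"dr":[0,0,0]},{"dp":[-0.4,0,0],"dr":[0,0,0]},{"dp":[-0.4,0,0],"dr":[0,0,0]},{"dp":[-0.4,0,0],"dr":[0,0,0]},{"dp":[-0.4,0,0],"dr":[0,0,0]},{"dp":[-0.4,0,0],"dr":[0,0,0]}])

```text
t: 11.18
ee_pos: [0.6111, -0.0445, 0.0354]
tcp_rot: [-2.221, -2.221, -0.0]
ft_force: [-0.2, 4.7, 2.8]
opening: 0.0598
grasp_force: 2.1
```

Run:
```python
from h import *
o=status.get_obs();print(o["ee_pos"],o["opening"],o["ft_force"])
save("scene","scene3.png")
for n,P in zip(("scene","side"),cloud()):
    z=P[:,2]
    m=(z>.05)&(z<.064)&(P[:,0]>.53)&(P[:,0]<.69)&(P[:,1]>-.27)&(P[:,1]<o["ee_pos"][1]-.016); print(n,m.sum(),rect(P[m]))
```

```text
[ 0.61106674 -0.04449704  0.03535032] 0.05979953259662695 [-0.2457842   4.7175351   2.76307298]
scene 1048 ((615.872314453125, -134.13287353515625), (147.23654174804688, 111.06489562988281), 89.99674224853516)
side 690 ((615.9511108398438, -135.165771484375), (149.2868194580078, 112.53416442871094), 89.894287109375)
```

View pics/scene3.png

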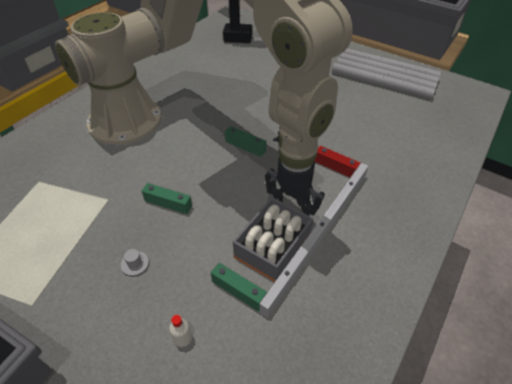

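The scene view shows the tray square, sliding along the fence at (272,238). I'll push on to just before the green stop, then go gently.

>>> arm_command(moves=[{"dp":[-0.4,0,0],"dr":[0,0,0]},{"dp":[-0.4,0,0],"dr":[0,0,0]},{"dp":[-0.4,0,0],"dr":[0,0,0]},{"dp":[-0.4,0,0],"dr":[0,0,0]},{"dp":[-0.3,0,0],"dr":[0,0,0]},{"dp":[-0.1,0,0],"dr":[0,0,0]}])

```text
t: 12.08
ee_pos: [0.6109, -0.0846, 0.0352]
tcp_rot: [-2.222, -2.221, 0.0]
ft_force: [-1.1, 4.4, 1.0]
opening: 0.0599
grasp_force: 1.6
```

>>> arm_command(moves=[{"dp":[-0.1,0,0],"dr":[0,0,0]},{"dp":[-0.1,0,0],"dr":[0,0,0]},{"dp":[0,0,0],"dr":[0,0,0]}])

```text
t: 12.45
ee_pos: [0.611, -0.0883, 0.0352]
tcp_rot: [2.221, 2.221, -0.001]
ft_force: [0.6, 0.9, 0.7]
opening: 0.0598
grasp_force: 0.8
```

>>> arm_command(moves=[{"dp":[-0.05,0,0],"dr":[0,0,0]},{"dp":[-0.05,0,0],"dr":[0,0,0]}])

```text
t: 12.7
ee_pos: [0.611, -0.0896, 0.0353]
tcp_rot: [-2.221, -2.221, -0.001]
ft_force: [0.1, 5.4, 1.3]
opening: 0.0599
grasp_force: 2.9
```

>>> arm_command(moves=[{"dp":[-0.05,0,0],"dr":[0,0,0]}])

```text
t: 12.82
ee_pos: [0.611, -0.0896, 0.0352]
tcp_rot: [-2.219, -2.221, -0.003]
ft_force: [0.4, 9.9, 2.1]
opening: 0.06
grasp_force: 4.5
```

>>> arm_command(moves=[{"dp":[-0.05,0,0],"dr":[0,0,0]}])

```text
t: 12.95
ee_pos: [0.611, -0.0896, 0.0353]
tcp_rot: [-2.218, -2.221, -0.006]
ft_force: [1.0, 13.5, 2.8]
opening: 0.06
grasp_force: 6.1
```

The tray stalled against the green stop with force rising, so it has contact. I'll retreat and go round to the -x wall for the final push to the fence.

>>> arm_command(moves=[{"dp":[0.7,0,0],"dr":[0,0,0]},{"dp":[0.8,0,0],"dr":[0,0,0]},{"dp":[0,0,-1],"dr":[0,0,0]},{"dp":[0,0,-1],"dr":[0,0,0]},{"dp":[0,0,-1],"dr":[0,0,0]},{"dp":[0,0,-1],"dr":[0,0,0]},{"dp":[0,0,-1],"dr":[0,0,0]},{"dp":[0,0,-1],"dr":[0,0,0]}])

```text
t: 13.95
ee_pos: [0.611, -0.0616, 0.156]
tcp_rot: [2.221, 2.221, -0.001]
ft_force: [0.1, 1.0, -0.2]
opening: 0.0595
grasp_force: 0.0
```

>>> arm_command(moves=[{"dp":[-0.9,-0.75,0],"dr":[0,0,0]},{"dp":[-0.9,-0.75,0],"dr":[0,0,0]},{"dp":[-0.9,-0.75,0],"dr":[0,0,0]},{"dp":[-0.9,-0.75,0],"dr":[0,0,0]},{"dp":[-0.9,-0.75,0],"dr":[0,0,0]},{"dp":[-0.9,-0.75,0],"dr":[0,0,0]},{"dp":[0,0,0],"dr":[0,0,-1]},{"dp":[0,0,0],"dr":[0,0,-1]}])

```text
t: 14.95
ee_pos: [0.5188, -0.1711, 0.1541]
tcp_rot: [-1.86, -2.529, 0.001]
ft_force: [-0.4, -0.2, -0.5]
opening: 0.0599
grasp_force: 0.0
```

>>> arm_command(moves=[{"dp":[0,0,0],"dr":[0,0,-1]},{"dp":[0,0,0],"dr":[0,0,-1]},{"dp":[0,0,0],"dr":[0,0,-1]},{"dp":[0,0,0],"dr":[0,0,-1]},{"dp":[0,0,0],"dr":[0,0,-1]},{"dp":[0,0,0],"dr":[0,0,-1]},{"dp":[0,0,0],"dr":[0,0,-1]},{"dp":[0,0,0],"dr":[0,0,-1]}])

```text
t: 15.95
ee_pos: [0.519, -0.1707, 0.154]
tcp_rot: [-0.106, -3.137, -0.001]
ft_force: [0.0, -0.7, -0.0]
opening: 0.0601
grasp_force: 0.0
```

>>> arm_command(moves=[{"dp":[0,0,0],"dr":[0,0,-0.47]},{"dp":[0,0,0],"dr":[0,0,0]}])

```text
t: 16.2
ee_pos: [0.5194, -0.1706, 0.1543]
tcp_rot: [-0.004, -3.14, -0.001]
ft_force: [-0.6, 0.4, 0.7]
opening: 0.06
grasp_force: 0.0
```

Run:
```python
from h import *
o=status.get_obs();print(o["ee_pos"],o["tcp_rot"],o["ft_force"])
save("scene","scene4.png")
for n,P in zip(("scene","side"),cloud()):
    z=P[:,2]
    m=(z>.05)&(z<.064)&(P[:,0]>.53)&(P[:,0]<.69)&(P[:,1]>-.27)&(P[:,1]<-.07); print(n,m.sum(),rect(P[m]))
```

```text
[ 0.51937307 -0.17057613  0.15426119] [-3.96527274e-03 -3.13956918e+00 -9.74309459e-04] [-0.57406352  0.37479534  0.66460307]
scene 1178 ((615.7914428710938, -175.00405883789062), (151.36520385742188, 110.70817565917969), 89.7042007446289)
side 725 ((615.8978881835938, -176.11019897460938), (112.31707000732422, 153.87062072753906), 0.2595008909702301)
```

>>> arm_command(moves=[{"dp":[0,-0.25,1],"dr":[0,0,0]},{"dp":[0,0,1],"dr":[0,0,0]},{"dp":[0,0,1],"dr":[0,0,0]},{"dp":[0,0,1],"dr":[0,0,0]},{"dp":[0,0,1],"dr":[0,0,0]},{"dp":[0,0,0.95],"dr":[0,0,0]},{"dp":[-0.7,0,0],"dr":[0,0,0]},{"dp":[-0.5,0,0],"dr":[0,0,0]}])

```text
t: 17.35
ee_pos: [0.5468, -0.1755, 0.0371]
tcp_rot: [0.001, 3.14, -0.001]
ft_force: [0.3, -0.1, 0.4]
opening: 0.0599
grasp_force: 0.0
```

>>> arm_command(moves=[{"dp":[-0.2,0,0],"dr":[0,0,0]},{"dp":[-0.2,0,0],"dr":[0,0,0]},{"dp":[-0.1,0,0],"dr":[0,0,0]}])

```text
t: 17.73
ee_pos: [0.5546, -0.175, 0.0365]
tcp_rot: [-0.001, -3.141, 0.0]
ft_force: [-3.4, -0.2, 2.0]
opening: 0.0598
grasp_force: 1.9
```

>>> arm_command(moves=[{"dp":[-0.1,0,0],"dr":[0,0,0]}])

```text
t: 17.85
ee_pos: [0.5566, -0.1749, 0.0364]
tcp_rot: [-0.001, -3.141, -0.0]
ft_force: [-4.0, 1.0, 2.3]
opening: 0.0598
grasp_force: 1.9
```

>>> arm_command(moves=[{"dp":[-0.05,0,0],"dr":[0,0,0]}])

```text
t: 17.98
ee_pos: [0.5578, -0.1749, 0.0363]
tcp_rot: [-0.0, -3.141, -0.0]
ft_force: [-4.1, -0.3, 3.1]
opening: 0.0597
grasp_force: 2.0
```

>>> arm_command(moves=[{"dp":[-0.05,0,0],"dr":[0,0,0]}])

```text
t: 18.1
ee_pos: [0.5589, -0.175, 0.0363]
tcp_rot: [-0.001, -3.141, -0.0]
ft_force: [-4.1, -0.6, 3.0]
opening: 0.0594
grasp_force: 2.0
```

>>> arm_command(moves=[{"dp":[-0.05,0,0],"dr":[0,0,0]}])

```text
t: 18.23
ee_pos: [0.5592, -0.1749, 0.0362]
tcp_rot: [-0.001, -3.14, -0.0]
ft_force: [-7.7, -0.1, 4.5]
opening: 0.0597
grasp_force: 3.9
```

>>> arm_command(moves=[{"dp":[-0.05,0,0],"dr":[0,0,0]}])

```text
t: 18.35
ee_pos: [0.5592, -0.1749, 0.0361]
tcp_rot: [-0.002, -3.138, -0.0]
ft_force: [-11.4, -0.1, 6.5]
opening: 0.0595
grasp_force: 5.2
```

>>> arm_command(moves=[{"dp":[-0.05,0,0],"dr":[0,0,0]}])

```text
t: 18.48
ee_pos: [0.5592, -0.1748, 0.0361]
tcp_rot: [-0.002, -3.136, -0.0]
ft_force: [-12.7, 0.0, 9.3]
opening: 0.0599
grasp_force: 6.8
```

Fence contact is reached, with force rising at x=0.5592. I'll back off and give one more light -y nudge to be sure it's snug against the stop.

>>> arm_command(moves=[{"dp":[0.6,0,0],"dr":[0,0,0]},{"dp":[1,0,0],"dr":[0,0,0]},{"dp":[0,0,-1],"dr":[0,0,0]},{"dp":[0,0,-1],"dr":[0,0,0]},{"dp":[0,0,-1],"dr":[0,0,0]},{"dp":[0,0,-1],"dr":[0,0,0]},{"dp":[0,0,-1],"dr":[0,0,0]},{"dp":[0,0,-1],"dr":[0,0,0]}])

```text
t: 19.48
ee_pos: [0.5309, -0.1752, 0.1572]
tcp_rot: [0.0, 3.139, -0.001]
ft_force: [0.8, 0.8, -0.2]
opening: 0.0597
grasp_force: 0.0
```

>>> arm_command(moves=[{"dp":[-0.7,0.9,0],"dr":[0,0,0]},{"dp":[-0.7,0.9,0],"dr":[0,0,0]},{"dp":[-0.7,0.9,0],"dr":[0,0,0]},{"dp":[-0.7,0.9,0],"dr":[0,0,0]},{"dp":[-0.7,0.9,0],"dr":[0,0,0]},{"dp":[-0.7,0.9,0],"dr":[0,0,0]},{"dp":[0,0,0],"dr":[0,0,1]},{"dp":[0,0,0],"dr":[0,0,1]}])

```text
t: 20.48
ee_pos: [0.6149, -0.066, 0.1561]
tcp_rot: [0.476, 3.105, 0.0]
ft_force: [0.5, -0.3, -0.1]
opening: 0.0595
grasp_force: 0.0
```

>>> arm_command(moves=[{"dp":[0,0,0],"dr":[0,0,1]},{"dp":[0,0,0],"dr":[0,0,1]},{"dp":[0,0,0],"dr":[0,0,1]},{"dp":[0,0,0],"dr":[0,0,1]},{"dp":[0,0,0],"dr":[0,0,1]},{"dp":[0,0,0],"dr":[0,0,1]},{"dp":[0,0,0],"dr":[0,0,1]},{"dp":[0,0,0],"dr":[0,0,1]}])

```text
t: 21.48
ee_pos: [0.6147, -0.0665, 0.1562]
tcp_rot: [2.147, 2.293, 0.0]
ft_force: [-0.2, 0.4, 0.4]
opening: 0.0596
grasp_force: 0.0
```

>>> arm_command(moves=[{"dp":[0,0,0],"dr":[0,0,0.47]},{"dp":[0,0,0],"dr":[0,0,0]}])

```text
t: 21.72
ee_pos: [0.6146, -0.0665, 0.1562]
tcp_rot: [2.22, 2.223, 0.0]
ft_force: [-0.0, 1.2, 0.1]
opening: 0.06
grasp_force: 0.0
```

Run:
```python
from h import *
o=status.get_obs();print(o["ee_pos"],o["tcp_rot"],o["ft_force"])
p,d,c=save("scene","scene5.png")
cv2.imwrite("pics/crop5.png",cv2.resize(p[150:330,190:390,::-1],None,fx=3.3,fy=3.3,interpolation=cv2.INTER_CUBIC))
for n,P in zip(("scene","side"),cloud()):
    z=P[:,2]
    m=(z>.05)&(z<.064)&(P[:,0]>.53)&(P[:,0]<.69)&(P[:,1]>-.27)&(P[:,1]<-.07); print(n,m.sum(),rect(P[m]))
```

```text
[ 0.61460026 -0.06653885  0.15622299] [2.22007832e+00 2.22268296e+00 3.18761453e-04] [-0.04137956  1.2078023   0.08385163]
scene 1209 ((624.0390625, -174.32284545898438), (151.8341827392578, 110.71668243408203), 89.57017517089844)
side 814 ((624.4647216796875, -175.80462646484375), (114.86199951171875, 154.34173583984375), 0.1681269258260727)
```

View pics/crop5.png

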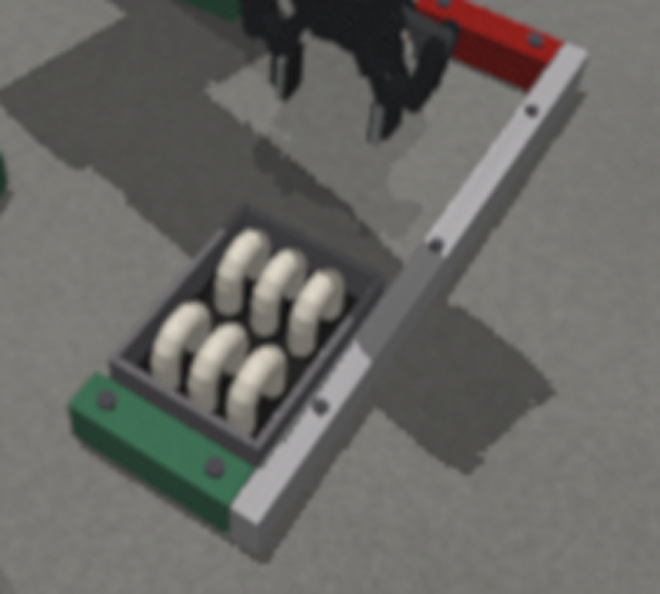

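The crop shows the tray tucked in the corner: its front wall is along the green stop (180,440) and its right wall along the fence (310,400). Now the light confirming nudge.

>>> arm_command(moves=[{"dp":[0,0,1],"dr":[0,0,0]},{"dp":[0,0,1],"dr":[0,0,0]},{"dp":[0,0,1],"dr":[0,0,0]},{"dp":[0,0,1],"dr":[0,0,0]},{"dp":[0,0,1],"dr":[0,0,0]},{"dp":[0,0,1],"dr":[0,0,0]},{"dp":[-0.5,0,0],"dr":[0,0,0]},{"dp":[-0.45,0,0],"dr":[0,0,0]}])

```text
t: 22.88
ee_pos: [0.6147, -0.0869, 0.0371]
tcp_rot: [2.22, 2.221, 0.001]
ft_force: [-0.2, 0.6, 0.5]
opening: 0.0598
grasp_force: 0.0
```

>>> arm_command(moves=[{"dp":[-0.1,0,0],"dr":[0,0,0]},{"dp":[-0.05,0,0],"dr":[0,0,0]}])

```text
t: 23.12
ee_pos: [0.615, -0.0892, 0.0374]
tcp_rot: [2.221, 2.22, 0.003]
ft_force: [0.4, 3.8, 1.4]
opening: 0.0598
grasp_force: 1.6
```

>>> arm_command(moves=[{"dp":[-0.05,0,0],"dr":[0,0,0]},{"dp":[0,0,0],"dr":[0,0,0]}])

```text
t: 23.38
ee_pos: [0.6144, -0.0896, 0.0368]
tcp_rot: [2.22, 2.222, 0.001]
ft_force: [1.2, 4.2, 2.4]
opening: 0.06
grasp_force: 1.9
```

>>> arm_command(moves=[{"dp":[-0.05,0,0],"dr":[0,0,0]},{"dp":[-0.05,0,0],"dr":[0,0,0]}])

```text
t: 23.62
ee_pos: [0.6143, -0.0896, 0.0367]
tcp_rot: [-2.218, -2.222, -0.006]
ft_force: [1.7, 13.3, 5.8]
opening: 0.0598
grasp_force: 6.4
```

>>> arm_command(moves=[{"dp":[0.6,0,0],"dr":[0,0,0]},{"dp":[1,0,0],"dr":[0,0,0]},{"dp":[0,0,-1],"dr":[0,0,0]},{"dp":[0,0,-1],"dr":[0,0,0]},{"dp":[0,0,-1],"dr":[0,0,0]},{"dp":[0,0,-1],"dr":[0,0,0]},{"dp":[0,0,-1],"dr":[0,0,0]},{"dp":[0,0,-1],"dr":[0,0,0]}])

```text
t: 24.62
ee_pos: [0.6137, -0.0593, 0.1566]
tcp_rot: [-2.221, -2.222, 0.002]
ft_force: [0.9, -0.4, 0.2]
opening: 0.0598
grasp_force: 0.0
```

>>> arm_command(moves=[{"dp":[1,-1,-1],"dr":[0,0,0]},{"dp":[1,-1,-1],"dr":[0,0,0]},{"dp":[1,-1,-1],"dr":[0,0,0]},{"dp":[0,0,0],"dr":[0,0,0]}])

```text
t: 25.12
ee_pos: [0.5536, 0.0016, 0.218]
tcp_rot: [2.217, 2.223, 0.002]
ft_force: [-0.2, -0.4, -1.0]
opening: 0.0599
grasp_force: 0.0
```

Run:
```python
from h import *
o=status.get_obs();print(o["ee_pos"],o["ft_force"])
for n in("scene","side"):
    p,d,c=save(n,n+"6.png"); P=world(c,d)[d>0]; z=P[:,2]
    m=(z>.05)&(z<.064)&(P[:,0]>.53)&(P[:,0]<.69)&(P[:,1]>-.27)&(P[:,1]<-.07); print(n,m.sum(),rect(P[m]))
    s,W=world(c,d),None
    for k in("sleeve","dropper","flange"):
        for r in finder.outline_of(k,n)[:1]: print(k,np.median(s[r["region"]&(d>0)],0).round(3))
p=cv2.imread("pics/side6.png");cv2.imwrite("pics/crop6.png",cv2.resize(p[120:270,220:380],None,fx=3.5,fy=3.5,interpolation=cv2.INTER_CUBIC))
```

```text
[0.55359116 0.00162133 0.21804366] [-0.17741516 -0.35672151 -1.00245029]
scene 1197 ((623.6751098632812, -175.0911102294922), (150.958251953125, 111.24095916748047), 89.68180847167969)
dropper [ 0.597 -0.41   0.055]
flange [ 0.406 -0.346  0.01 ]
side 793 ((623.8336791992188, -176.2307891845703), (111.87069702148438, 154.23681640625), 0.24598869681358337)
sleeve [0.391 0.303 0.046]
dropper [ 0.581 -0.414  0.052]
flange [ 0.393 -0.351  0.009]
```

View pics/crop6.png

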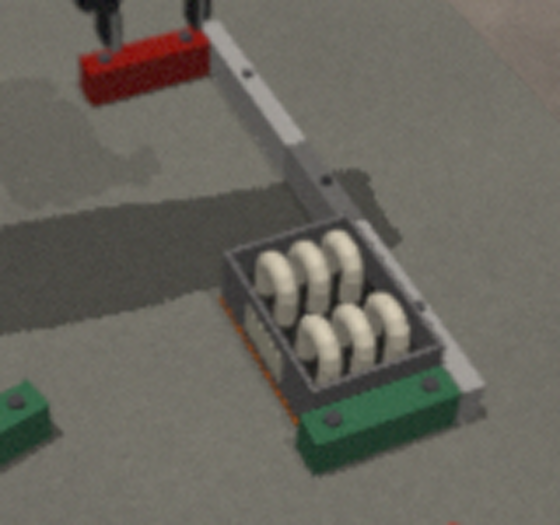

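The side crop shows the tray flat and square, flush with the fence (400,290) and the green stop (370,390). The bystanders haven't moved and the arm is clear, so I'm handing in.

```bash
python3 -c "from h import *; print(order.finish_job())"
```

```text
the job is handed in; nothing more can be done
None
```

The tray sits square and snug in the corner between the fence and the green stop, the sleeve, dropper and flange haven't moved, the arm is clear, and the job was handed in at about 25 s.

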